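Pull out the tray, find which way the canister cap twists off, hold it up

ROBOT

A 6-joint arm with a two-finger parallel gripper is mounted at the origin on the work surface. World frame = base frame: x ahead of the robot, y to its left, z up, the work surface at z = 0. Lengths are in m, angles in degrees, forces in N, time in s.
With the tool pointing down it reaches from about 0.3 to 0.75 m from the base axis. Payload 8.5 kg.
Tool frame: the origin (TCP) lies at the very end of the fingers, on their centre line; the grasp point (between the pads) lies grasp_offset behind it (grasp_offset is the distance from the TCP to the grasp point, in m); x points along the fingers, z is the direction in which the jaws open and shut, and the axes are right-handed (so a half turn about x gives the same grasp; the last joint's range is limited). The gripper opens to 85 mm and grips with 20 to 120 N. Pads are 22 mm wide; open, the fingers measure 114 mm over their backs; the gripper's body (76 mm by 85 mm) begins 54 mm behind the grasp point. The pads swing forward as they close: fully open they stand 13 mm farther back than shut.
Start: joints at [-12.336, 21.807, 74.336, -0, 83.858, -12.336], TCP at [0.55, 0, 0.231] pointing down, gripper open.
Joint ranges: [-178.18, 178.18], [-50.72, 133.34], [12.68, 142.11], [-81.47, 261.47], [9.98, 163.14], [-165.26, 165.26]. Speed limits (degrees/s): [136.94, 136.94, 180, 180, 180, 180].

INTERFACE

Orientations are given as a 3x3 rotation matrix whose columns are the frame's x, y, z axes.
In Python, from rig import observe, get_image, close_job, recognise, grasp_offset gives the robot as it stands.
- The arm moves only by the tool drive_tool, never from a script. Its argument "targets" is a list that holds one entry, the list of rows, each a list of 7 numbers: the shift along the tool's x, y, z in units of 50 mm (1.0 is 50 mm), then the turn, a rotation vector about the tool's x, y, z in rad, then the opening, from -1 (shut) to 1 (fully open), so that 0 is half open. A call has 1 to 5 rows; each row shifts and turns the commanded pose from where the row before left it, along the tool's axes as they then stand; what a row does not reach is not made up. A row lasts 1/10 s, in which the tool goes at most 50 mm and 8.59 degrees, less where a joint would pass 70% of its speed; a pose out of reach is approached as far as the arm can. A call is refused whole if a number of a shift passes 1 or a number of a turn 0.15, either way. A call with a gripper value outside its range is refused whole. The fingers move at their own pace and stop on an object; "force" is the grip in N (left out, the last holds). Time passes only in rows, so rows that do not move let the fingers close. It gives the time, the measured TCP pose, the force and the opening at its end, in the units of the state.
- observe(): the state, without advancing time (a new reading comes with each control period).
- get_image(name): name is "scene" or "side" or "wrist"; returns a dict with "image" (420x560x3 uint8, red, green, blue), "fx", "fy", "cx", "cy" (pixels), "rvec" (rotation vector, rad) and "tvec" (3), from world to camera coordinates, as OpenCV has them. Camera axes: x right, y down, z forward; pixel columns grow to the right and rows downward; lengths in m; the calibration is good to about 2 mm. A picture is of the moment at which its call begins. There is no depth.
- close_job(): hands the job in, once; it reports no verdict.
Trained networks look in a picture, given as the dict that the camera call returned (one of the last four; its "shot" number tells which), for a name from the list of things; names that differ only in an ending like _2 or _b are one class to them, and where a whole thing is asked for, a point or a joint stands for the part that bears it (a point fixed in the world has none). Each returns a list of dicts, best first, with "p" (0 to 1); they miss things now and then, are a little off and sometimes report something else, mostly with a low value. They report only what shows in the picture. A call takes as long as a camera call.
- recognise(label, picture): "at" ([column, row] as shares, 0 to 1, of the picture: columns of its width, rows of its height, amid what is visible of it).
The state is a dict: "time_s": time; "q": joint angles; "qvel": joint speeds; "joint_efforts": joint torques, N m; "position": TCP position; "tool_rot": TCP orientation; "ft_force": force on the tool from outside, world axes, zero at the start; "wrist_torque": the same for the moment, N m; "grip_width": finger opening in m.
Only numpy, scipy, OpenCV 4.12 (cv2) and the standard library are available. Lean on these libraries where they do the work, as an engineer would, in place of code of your own. Each camera call takes 0.05 s, during which the arm holds its last target.

TASK

Pull the instrument cabinet's tray out to its stop, then take the cap off the steel canister standing in it: the cap twists loose one way only, clockwise on some canisters and anticlockwise on others, and nothing shows which, so try both ways. Finish while still holding the cap level in the gripper, a hand's breadth (about 10 cm) above the canister, and leave the tray out and the other things undisturbed.

Things in the scene. Friction and masses are not known exactly. Their poses are not given: they have to be found in the camera images.
- tray (a joint): How far the tray is out of the instrument cabinet, in m: 0 = shut (the start), 0.17 = fully out at its stop. It slides level with about 2 N of friction and stays where it is left.
- tray_handle (a point): Middle of the tray's steel handle: a level round bar 120 mm long and about 10 mm thick, 35 mm in front of the tray's white front panel, 30 mm below the cabinet's top, 98 mm above the table. Axes as the cabinet: the bar lies along y, and -x is the way the tray comes out. It can be pinched from above, one finger on each side of the bar.
- cabinet: Stainless instrument cabinet, 280 mm deep (x), 300 mm wide (y), 128 mm high (a fixed 35 mm high tin on the rear half of its top), fixed to the table, turned up to 0.2 rad; origin at the foot of the middle of its front face, z up, x pointing into the cabinet. Its front is the white tray panel, 114 mm high; the tray comes out along -x.
- canister_rim (a point): Centre of the mouth of the upright steel canister fixed in the tray, 75 mm above the table; 58 mm in diameter, its rim 6 mm above the plate the cap sits on. Its axis is 70 mm behind the inside of the tray's front panel; it moves with the tray and is under the cabinet's top until the tray is out. Axes as the cabinet.
- cap_bar (a point): Grip of the loose grey twist cap (120 g): point on its axis 9 mm below the top of its upright bar. The bar is 14 mm thick (x), 46 mm long (y), 30 mm high on a 48 mm round disc; seated, bar top 109 mm and disc top 79 mm above the table. z up; x, y at the start as the cabinet's (bar across the tray's travel). Its cross-piece is locked in the canister: see cap.
- cap: The same cap; origin at the centre of its disc's underside, 31 mm below cap_bar. Turned one way it is blocked after 6 to 15 degrees, however hard it is forced; the other way it turns freely to a stop at about 62 degrees, where (from 54 on) it lifts straight out, clear of the mouth after 25 mm. Which way is hidden and differs between starts. Locked, it has 2 mm of play up and down.
- tray_cup: Bystander: open steel cup, 56 mm wide, 55 mm high, standing loose in the tray to the left (+y) of the canister; origin at its underside.
- tray_jar: Bystander: small glass jar, 44 mm wide, 60 mm high, standing loose in the tray on the right (-y) of the canister; origin at its underside.
- vial_a: Bystander: glass bottle, 44 mm wide, 85 mm high, standing in the round steel dish on the left; origin at its underside.
- vial_b: Bystander: second bottle of the same kind in the dish.
- pot: Bystander: lidded steel pot, 96 mm wide, 94 mm high, on the right; origin at its underside.
- drops: Bystander: white plastic bottle, 36 mm wide, 100 mm high, on the right nearer the robot; origin at its underside.

How it is judged (in metres and radians):
On the way, in this order (a step that is already met when the one before it is completed fails the run):
1. the tray is pulled out to its stop, the cap still on the canister (value of joint tray above 0.164 m and distance between cap and canister_rim below 0.014 m), for 0.1 s.
2. the cap, still seated, is turned to where it releases (angle between the y axis of cap and the y axis of cabinet, either way round above 0.75 rad and horizontal distance between cap and canister_rim below 0.008 m).
At the end, for the whole second after the job is handed in: The gripper holds the cap, still and level within 20 degrees, its disc at least 60 mm above the canister's rim and within 80 mm of straight above it, at most 350 mm above the table, touching neither the cabinet nor its tray; the tray is still out (155 mm or more of 170) (z of cap in the frame of canister_rim above 0.06 m and height (world z) of cap below 0.35 m and horizontal distance between cap and canister_rim below 0.08 m and angle between cap's own z axis and vertical below 0.35 rad and contact force between the fingers and cap above 1 N and contact force between cap and cabinet below 0.1 N and linear speed of cap below 0.05 m/s and value of joint tray above 0.155 m); the arm keeps its last pose, push and grip.
It fails at once if a bystander outside the tray is moved by more than 30 mm (distance of any of vial_a, vial_b, pot, drops from where it was at the start of the episode above 0.03 m).
It fails at once if the cup or the jar in the tray is tipped or lifted out (angle between any of tray_cup, tray_jar's own z axis and vertical above 0.5 rad or height (world z) of any of tray_cup, tray_jar above 0.04 m).
It also fails if it takes over 54 s, if anything falls off the work surface, if the arm or the gripper's body presses on something with over 40 N, if the wrist force passes 120 N, or if a joint passes its speed limit or range.

## Working session

There is one attempt and no reset: what is moved stays moved. The work goes in short steps, Python scripts to look and compute and a tool call to move; the robot and the scene stay as the last step left them, time stands still between calls to the robot, and variables do not carry over. Pictures are saved under pics/ and viewed, and the job is handed in when it is done.

Besides the shell and the picture viewer there is one more tool, called after ">>>" by a JSON object that holds its "name" and its "arguments", one argument or row to a line. drive_tool: Moves the arm, as the interface text tells. Its arguments: {"type":"object","properties":{"targets":{"type":"array"},"force":{"type":"number"}},"required":["targets"]}

```bash
ls; mkdir -p pics
cat > h.py <<'E'
import numpy as np, cv2
from rig import *
def snap(n,f):
    p=get_image(n); cv2.imwrite('pics/'+f+'.png',p["image"][:,:,::-1].copy()); return p
def rec(l,p):
    r=recognise(l,p); H,W=p["image"].shape[:2]
    return [(round(d["at"][0]*W,1),round(d["at"][1]*H,1),round(d["p"],2)) for d in r][:3]
def ray(p,uv):
    R=cv2.Rodrigues(np.array(p["rvec"],float))[0]; t=np.array(p["tvec"],float).ravel()
    d=R.T@np.array([(uv[0]-p["cx"])/p["fx"],(uv[1]-p["cy"])/p["fy"],1]); return -R.T@t,d
def atz(p,uv,z):
    c,d=ray(p,uv); return c+d*(z-c[2])/d[2]
def proj(p,X):
    K=np.array([[p["fx"],0,p["cx"]],[0,p["fy"],p["cy"]],[0,0,1.]])
    return cv2.projectPoints(np.array(X,float).reshape(-1,1,3),np.array(p["rvec"],float),np.array(p["tvec"],float),K,None)[0].reshape(-1,2)
E
python3 - <<'E'
from h import *
np.set_printoptions(precision=4,suppress=True)
s=observe(); print(s, grasp_offset)
for n in ["scene","side","wrist"]:
    p=snap(n,n+"0")
    for l,z in [("tray_handle",.098),("cabinet",.06),("pot",.047),("drops",.05),("vial_a",.042)]:
        r=rec(l,p); print(n,l,[(x,atz(p,x[:2],z)) for x in r])
E
```

```text
pics
{'time_s': 0.0, 'q': array([-12.337 ,  21.8401,  74.3877,   0.0005,  83.8569, -12.3369]), 'qvel': array([ 0.    , -0.0061,  0.0679,  0.0235,  0.0256,  0.1149]), 'joint_efforts': array([ -0.001 , -44.8467, -23.1286,  -0.0003,   0.0047,   0.    ]), 'position': array([0.5497, 0.0001, 0.2307]), 'tool_rot': array([[-0.0014,  0.    ,  1.    ],
       [ 0.0003,  1.    , -0.    ],
       [-1.    ,  0.0003, -0.0014]]), 'ft_force': array([-0.1014, -0.5268, -0.0209]), 'wrist_torque': array([-0.0316, -0.0362,  0.0157]), 'grip_width': 0.08536199856530205} 0.0187
scene tray_handle [((320.8, 224.1, 0.56), array([0.6531, 0.1076, 0.098 ]))]
scene cabinet [((330.1, 282.1, 0.58), array([0.8318, 0.0965, 0.06  ]))]
scene pot [((119.2, 235.6, 0.81), array([ 0.5632, -0.4867,  0.047 ]))]
scene drops [((114.6, 192.5, 0.71), array([ 0.3562, -0.5337,  0.05  ])), ((117.6, 232.3, 0.6), array([ 0.5513, -0.4925,  0.05  ])), ((310.6, 221.0, 0.37), array([0.5875, 0.0923, 0.05  ]))]
scene vial_a [((434.8, 195.8, 0.75), array([0.5206, 0.5267, 0.042 ])), ((437.7, 210.1, 0.63), array([0.589 , 0.5063, 0.042 ]))]
side tray_handle [((245.2, 221.1, 0.7), array([0.6475, 0.1372, 0.098 ]))]
side cabinet [((220.7, 202.1, 0.73), array([0.8186, 0.104 , 0.06  ]))]
side pot [((244.0, 216.5, 0.27), array([0.7056, 0.0896, 0.047 ]))]
side drops [((412.0, 183.7, 0.67), array([ 0.3324, -0.5079,  0.05  ]))]
side vial_a [((236.6, 220.5, 0.71), array([0.7147, 0.1202, 0.042 ]))]
wrist tray_handle [((430.0, 111.9, 0.56), array([0.6716, 0.0758, 0.098 ]))]
wrist cabinet [((478.3, 135.1, 0.78), array([0.7365, 0.056 , 0.06  ]))]
wrist pot []
wrist drops []
wrist vial_a []
```

View pics/scene0.png

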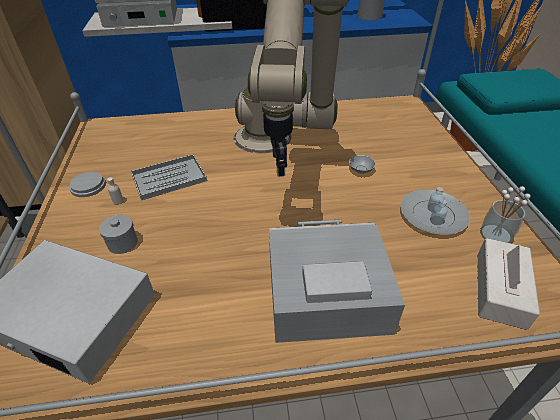

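View pics/side0.png

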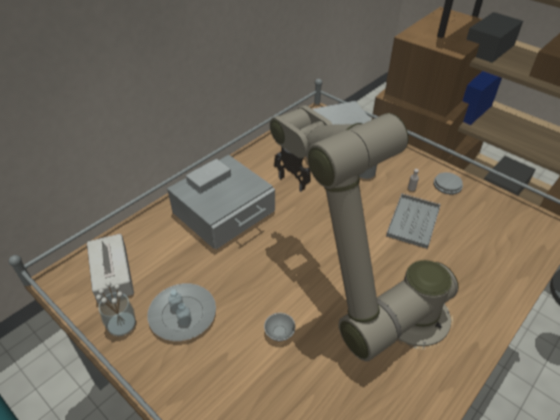

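View pics/wrist0.png

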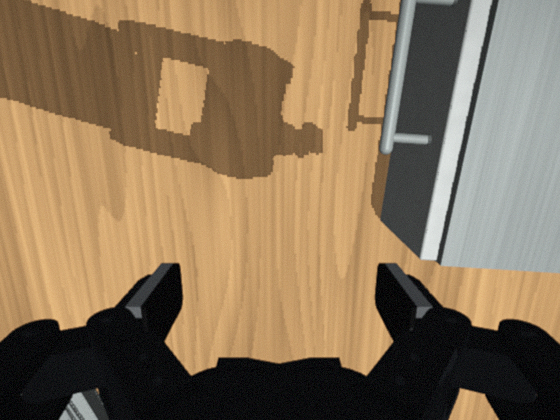

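The scene shows the handle bar near (320,223) in front of the cabinet. In the wrist view, the bar's near end is at about (388,150) and it runs up to (408,0). Next I'll zoom in to get the corners.

Run:
```python
import cv2
a=cv2.imread('pics/scene0.png')[205:345,250:420]; b=cv2.imread('pics/side0.png')[150:250,160:285]
a=cv2.resize(a,None,fx=4,fy=4,interpolation=2); b=cv2.resize(b,None,fx=6,fy=6,interpolation=2)
cv2.imwrite('pics/sc0z.png',a); cv2.imwrite('pics/si0z.png',b)
```

```text
(no output)
```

View pics/sc0z.png

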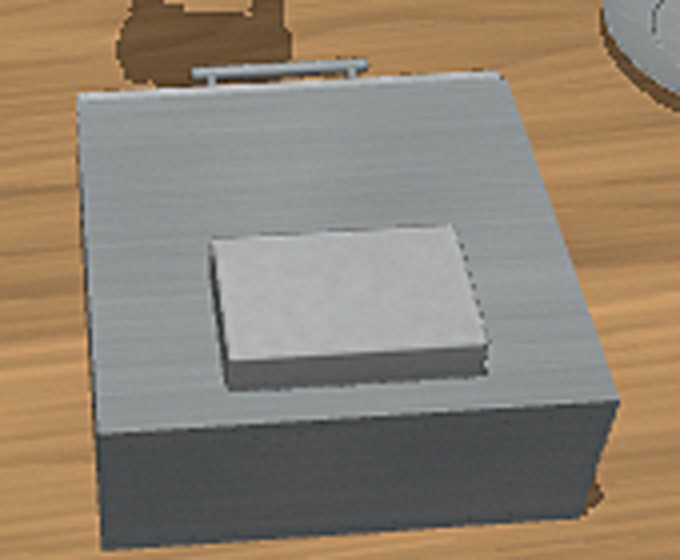

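View pics/si0z.png

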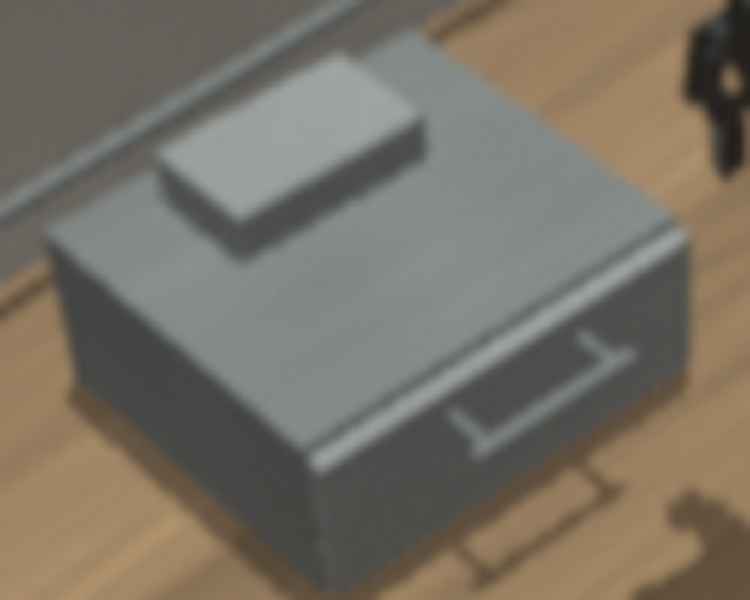

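Run:
```python
from h import *
np.set_printoptions(precision=4,suppress=True)
p=get_image("scene");q=get_image("side");w=get_image("wrist")
for c in [(269.5,229.3),(375.8,224),(274.5,313.2),(404.5,305.2)]: print("top",atz(p,c,.128))
for c in [(298.2,223.2),(341.8,221.2)]: print("h",atz(p,c,.098))
for c in [(265.3,208.8),(239.2,225.5)]: print("h side",atz(q,c,.098))
for c in [(388,150),(406,10)]: print("h wr",atz(w,c,.098))
for c in [(213,232),(277.5,188.5),(167,189)]: print("top side",atz(q,c,.128))
```

```text
top [ 0.6824 -0.0444  0.128 ]
top [0.7046 0.2508 0.128 ]
top [ 0.9487 -0.0638  0.128 ]
top [0.97   0.2332 0.128 ]
h [0.6399 0.0436 0.098 ]
h [0.6501 0.1706 0.098 ]
h side [0.6381 0.0417 0.098 ]
h side [0.6476 0.1673 0.098 ]
h wr [0.6405 0.0454 0.098 ]
h wr [0.6445 0.1486 0.098 ]
top side [0.6698 0.269  0.128 ]
top side [ 0.6587 -0.0476  0.128 ]
top side [0.963  0.2371 0.128 ]
```

>>> {"name": "drive_tool", "arguments": {
  "targets": [
    [[0, 0.43, 0.37, 0.015, 0, 0, -0.44], [0, 0.43, 0.37, 0.015, 0, 0, -0.44], [0, 0.43, 0.37, 0.015, 0, 0, -0.44], [0, 0.43, 0.37, 0.015, 0, 0, -0.44], [0, 0.43, 0.37, 0.015, 0, 0, -0.44]]
  ]
}}

```text
time_s: 1.55
position: [0.6463, 0.1056, 0.2313]
tool_rot: [[-0.0, 0.075, 0.997], [0.0, 0.997, -0.075], [-1.0, 0.0, -0.0]]
ft_force: [0.1, 0.6, -0.2]
grip_width: 0.0241
```

>>> {"name": "drive_tool", "arguments": {
  "targets": [
    [[0.3, 0, 0, 0, 0, 0, -0.44], [0.3, 0, 0, 0, 0, 0, -0.44], [0.2, 0, 0, 0, 0, 0, -0.44], [0, 0, 0, 0, 0, 0, -0.44], [0, 0, 0, 0, 0, 0, -0.44]]
  ]
}}

```text
time_s: 2.05
position: [0.6458, 0.1045, 0.1919]
tool_rot: [[0.001, 0.075, 0.997], [0.0, 0.997, -0.075], [-1.0, 0.0, 0.001]]
ft_force: [-0.3, -2.1, -0.1]
grip_width: 0.0238
```

Run:
```python
from h import *
np.set_printoptions(precision=4,suppress=True)
s=observe();print(s["position"],s["tool_rot"],s["grip_width"])
w=snap("wrist","w1")
print(proj(w,[s["position"]+np.array([0,0,0.])]))
```

```text
[0.6458 0.1045 0.1919] [[ 0.0007  0.0752  0.9972]
 [ 0.      0.9972 -0.0752]
 [-1.      0.0001  0.0006]] 0.023800592236657887
[[280.0696 271.0797]]
```

View pics/w1.png

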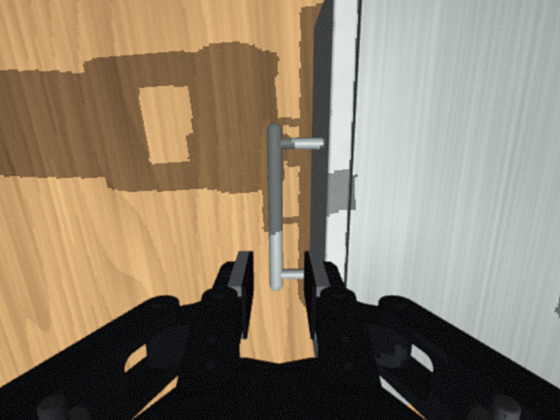

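The bar runs vertically from (274,127) to (276,288), parallel to the pads and slightly left of their centre. The white top strip of the panel spans columns 332 to 357.

Run:
```python
from h import *
np.set_printoptions(precision=4,suppress=True)
s=observe()
w=get_image("wrist")
P=s["position"];R=s["tool_rot"]
for c,z in [((274,127),.098),((276,288),.098),((332,50),.114),((357,50),.114)]:
    X=atz(w,c,z); print(X,R.T@(X-P))
```

```text
[0.647  0.1692 0.098 ] [ 0.0942  0.0646 -0.0039]
[0.6388 0.044  0.098 ] [ 0.0942 -0.0609 -0.0027]
[0.6864 0.2125 0.114 ] [0.0783 0.1107 0.0321]
[0.7018 0.2114 0.114 ] [0.0783 0.1107 0.0475]
```

>>> {"name": "drive_tool", "arguments": {
  "targets": [
    [[0.44, 0.02, -0.035, 0, 0, 0, -0.44], [0.44, 0.02, -0.035, 0, 0, 0, -0.44], [0.44, 0, 0, 0, 0, 0, -0.44], [0.44, 0, 0, 0, 0, 0, -0.44], [0.4, 0, 0, 0, 0, 0, -0.44]]
  ]
}}

```text
time_s: 2.65
position: [0.6425, 0.1068, 0.0832]
tool_rot: [[0.001, 0.075, 0.997], [0.0, 0.997, -0.075], [-1.0, 0.0, 0.001]]
ft_force: [-0.5, 0.2, -0.9]
grip_width: 0.0239
```

>>> {"name": "drive_tool", "arguments": {
  "targets": [
    [[0, 0, 0, 0, 0, 0, -0.44], [0, 0, 0, 0, 0, 0, -1], [0, 0, 0, 0, 0, 0, -1], [0, 0, 0, 0, 0, 0, -1], [0, 0, 0, 0, 0, 0, -1]]
  ],
  "force": 50
}}

```text
time_s: 3.15
position: [0.6428, 0.1068, 0.0845]
tool_rot: [[0.002, 0.075, 0.997], [-0.0, 0.997, -0.075], [-1.0, -0.0, 0.002]]
ft_force: [0.7, 0.2, 1.2]
grip_width: 0.0093
```

>>> {"name": "drive_tool", "arguments": {
  "targets": [
    [[0, 0, -0.1, 0, 0, 0, -1], [0, 0, -0.2, 0, 0, 0, -1], [0, 0, -0.25, 0, 0, 0, -1], [0, 0, -0.25, 0, 0, 0, -1], [0, 0, -0.25, 0, 0, 0, -1]]
  ]
}}

```text
time_s: 3.65
position: [0.5901, 0.1104, 0.0845]
tool_rot: [[0.003, 0.075, 0.997], [-0.001, 0.997, -0.075], [-1.0, -0.001, 0.003]]
ft_force: [2.3, -2.6, 3.3]
grip_width: 0.0091
```

>>> {"name": "drive_tool", "arguments": {
  "targets": [
    [[0, 0, -0.25, 0, 0, 0, -1], [0, 0, -0.25, 0, 0, 0, -1], [0, 0, -0.25, 0, 0, 0, -1], [0, 0, -0.25, 0, 0, 0, -1], [0, 0, -0.25, 0, 0, 0, -1]]
  ]
}}

```text
time_s: 4.15
position: [0.5278, 0.1147, 0.0844]
tool_rot: [[0.003, 0.075, 0.997], [-0.002, 0.997, -0.075], [-1.0, -0.001, 0.003]]
ft_force: [2.4, -6.6, 5.2]
grip_width: 0.009
```

>>> {"name": "drive_tool", "arguments": {
  "targets": [
    [[0, 0, -0.25, 0, 0, 0, -1], [0, 0, -0.25, 0, 0, 0, -1], [0, 0, -0.2, 0, 0, 0, -1], [0, 0, -0.15, 0, 0, 0, -1], [0, 0, -0.1, 0, 0, 0, -1]]
  ]
}}

```text
time_s: 4.65
position: [0.4803, 0.1179, 0.0844]
tool_rot: [[0.002, 0.075, 0.997], [-0.003, 0.997, -0.075], [-1.0, -0.002, 0.003]]
ft_force: [1.5, -8.5, 5.2]
grip_width: 0.0087
```

>>> {"name": "drive_tool", "arguments": {
  "targets": [
    [[0, 0, -0.08, 0, 0, 0, -1], [0, 0, -0.06, 0, 0, 0, -1], [0, 0, -0.06, 0, 0, 0, -1], [0, 0, 0, 0, 0, 0, -1], [0, 0, 0, 0, 0, 0, -1]]
  ]
}}

```text
time_s: 5.15
position: [0.4739, 0.1183, 0.0845]
tool_rot: [[0.01, 0.075, 0.997], [-0.003, 0.997, -0.075], [-1.0, -0.002, 0.01]]
ft_force: [13.6, -8.4, -4.7]
grip_width: 0.0088
```

>>> {"name": "drive_tool", "arguments": {
  "targets": [
    [[0, 0, 0.03, 0, 0, 0, -1], [0, 0, 0, 0, 0, 0, -0.44], [0, 0, 0, 0, 0, 0, -0.44], [0, 0, 0, 0, 0, 0, -0.44], [-0.3, 0, 0, 0, 0, 0, -0.44]]
  ]
}}

```text
time_s: 5.65
position: [0.4705, 0.1199, 0.0972]
tool_rot: [[-0.004, 0.075, 0.997], [0.0, 0.997, -0.075], [-1.0, -0.0, -0.004]]
ft_force: [0.3, -1.0, -0.2]
grip_width: 0.0241
```

>>> {"name": "drive_tool", "arguments": {
  "targets": [
    [[-0.5, 0, 0, 0, 0, 0, -0.44], [-0.7, 0, 0, 0, 0, 0, -0.4], [-0.7, 0, 0, 0, 0, 0, 0], [-0.5, 0, 0.3, 0, 0, 0, 0.5], [0, 0, 0.3, 0, 0, 0, 1]]
  ]
}}

```text
time_s: 6.15
position: [0.5028, 0.1178, 0.222]
tool_rot: [[0.007, 0.074, 0.997], [0.0, 0.997, -0.074], [-1.0, 0.001, 0.007]]
ft_force: [0.6, 0.7, -0.3]
grip_width: 0.0682
```

Run:
```python
from h import *
np.set_printoptions(precision=4,suppress=True)
s=observe();print(s["position"],s["tool_rot"],s["grip_width"])
for n in ["scene","side","wrist"]:
    p=snap(n,n+"2")
    for l,z in [("tray_handle",.098),("cap_bar",.100),("canister_rim",.075),("tray_cup",.04),("tray_jar",.04)]:
        r=rec(l,p); print(n,l,[(x,atz(p,x[:2],z)) for x in r])
```

```text
[0.5028 0.1178 0.222 ] [[ 0.0066  0.0743  0.9972]
 [ 0.0002  0.9972 -0.0743]
 [-1.      0.0007  0.0065]] 0.06819031700147127
scene tray_handle [((305.6, 199.2, 0.58), array([0.5383, 0.0841, 0.098 ])), ((441.7, 210.4, 0.17), array([0.6481, 0.4774, 0.098 ]))]
scene cap_bar [((320.3, 212.1, 0.67), array([0.6048, 0.1163, 0.1   ]))]
scene canister_rim [((309.2, 200.5, 0.84), array([0.5201, 0.0999, 0.075 ]))]
scene tray_cup [((347.1, 217.3, 0.67), array([0.5775, 0.2118, 0.04  ]))]
scene tray_jar [((289.5, 214.2, 0.51), array([0.537 , 0.0342, 0.04  ]))]
side tray_handle [((255.6, 232.8, 0.96), array([0.5792, 0.153 , 0.098 ]))]
side cap_bar [((261.7, 226.3, 0.54), array([0.5841, 0.1169, 0.1   ]))]
side canister_rim [((252.7, 234.1, 0.9), array([0.598 , 0.1498, 0.075 ])), ((232.4, 214.2, 0.4), array([0.7252, 0.1291, 0.075 ]))]
side tray_cup [((243.0, 248.7, 0.73), array([0.5972, 0.2017, 0.04  ])), ((173.5, 297.2, 0.71), array([0.6144, 0.5017, 0.04  ]))]
side tray_jar [((278.1, 220.9, 0.6), array([0.5989, 0.014 , 0.04  ]))]
wrist tray_handle [((422.1, 165.9, 0.96), array([0.6184, 0.1428, 0.098 ]))]
wrist cap_bar [((383.9, 201.8, 0.83), array([0.5875, 0.1158, 0.1   ]))]
wrist canister_rim [((416.5, 163.7, 0.55), array([0.6233, 0.1412, 0.075 ]))]
wrist tray_cup [((365.1, 89.8, 0.9), array([0.5877, 0.2077, 0.04  ]))]
wrist tray_jar [((340.3, 273.4, 0.76), array([0.5606, 0.0232, 0.04  ]))]
```

View pics/wrist2.png

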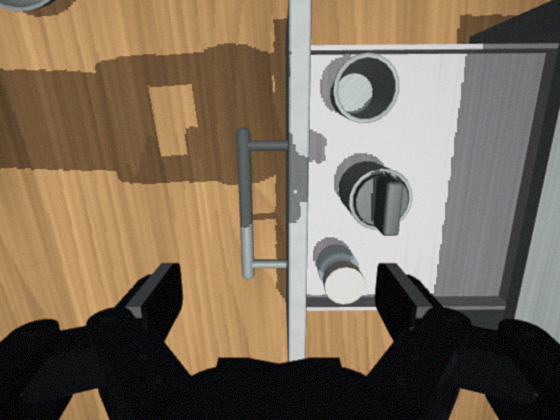

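View pics/scene2.png

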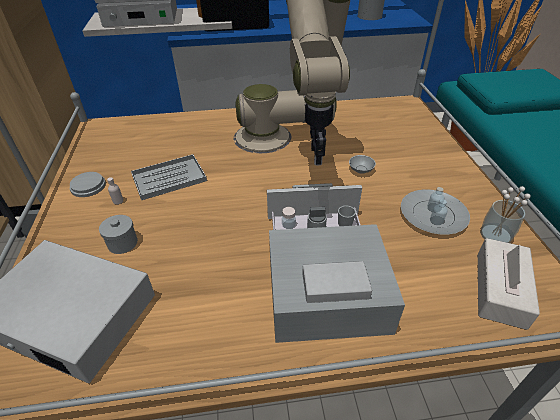

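The tray is out. The wrist view shows the cup at (365,90), the cap bar at about (390,208) and the jar at (342,283), all upright. Now I'll refine the cap position.

Run:
```python
from h import *
np.set_printoptions(precision=4,suppress=True)
s=observe();print(s["q"])
P=s["position"];R=s["tool_rot"]
w=snap("wrist","w3")
for c,z in [((243,130),.098),((248,276),.098),((289,50),.114),((311,50),.114)]:
    X=atz(w,c,z); print(X,R.T@(X-P))
a=w["image"][150:250,320:430,::-1]; cv2.imwrite('pics/w3z.png',cv2.resize(a,None,fx=6,fy=6,interpolation=2))
```

```text
[-0.0044 18.9169 81.089   0.0012 79.9986  4.2932]
[0.478  0.1812 0.098 ] [ 0.1203  0.0618 -0.0284]
[0.4694 0.0562 0.098 ] [ 0.1203 -0.0635 -0.0276]
[0.5168 0.2324 0.114 ] [0.1043 0.1157 0.0065]
[0.5319 0.2312 0.114 ] [0.1043 0.1157 0.0216]
```

View pics/w3z.png

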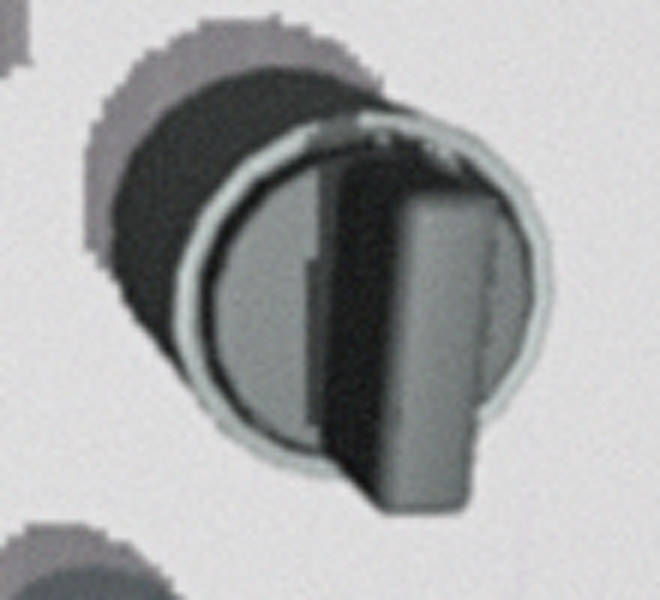

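Run:
```python
from h import *
np.set_printoptions(precision=4,suppress=True)
s=observe()
P=s["position"];R=s["tool_rot"]
w=get_image("wrist")
for c,z in [((393.2,208.3),.109),((380.7,199.2),.075)]:
    X=atz(w,c,z); print(X,R.T@(X-P))
print(atz(w,(320+382/6,150+505/6),.109)-atz(w,(320+413/6,150+190/6),.109))
```

```text
[0.5924 0.1122 0.109 ] [0.1093 0.0016 0.0908]
[0.5927 0.1115 0.075 ] [0.1433 0.0009 0.0912]
[-0.0035 -0.0432  0.    ]
```

>>> {"name": "drive_tool", "arguments": {
  "targets": [
    [[0.1, 0, 0.4, 0, 0, 0, -0.06], [0.2, 0.02, 0.4, 0, 0, 0, -0.06], [0.3, 0, 0.4, 0, 0, 0, -0.06], [0.3, 0, 0.4, 0, 0, 0, -0.06], [0.3, 0, 0.2, 0, 0, 0, -0.06]]
  ]
}}

```text
time_s: 7.65
position: [0.5927, 0.1115, 0.1573]
tool_rot: [[0.0, 0.075, 0.997], [-0.0, 0.997, -0.075], [-1.0, 0.0, 0.0]]
ft_force: [0.2, 0.5, -0.0]
grip_width: 0.0401
```

>>> {"name": "drive_tool", "arguments": {
  "targets": [
    [[0, 0, 0, 0, 0, 0, -0.06], [0, 0, 0, 0, 0, 0, -0.06], [0, 0, 0, 0, 0, 0, -0.06]]
  ]
}}

```text
time_s: 7.95
position: [0.5912, 0.1119, 0.1594]
tool_rot: [[0.001, 0.075, 0.997], [-0.0, 0.997, -0.075], [-1.0, 0.0, 0.001]]
ft_force: [0.7, 0.2, 0.8]
grip_width: 0.0403
```

Run:
```python
from h import *
np.set_printoptions(precision=4,suppress=True)
s=observe();print(s["position"],s["tool_rot"],s["grip_width"])
w=snap("wrist","w4")
P=s["position"];R=s["tool_rot"]
print(R.T@(np.array([.5925,.112,.084])-P))
```

```text
[0.5912 0.1119 0.1594] [[ 0.0012  0.0747  0.9972]
 [-0.      0.9972 -0.0747]
 [-1.      0.0001  0.0012]] 0.04027082212490458
[0.0754 0.0002 0.0012]
```

View pics/w4.png

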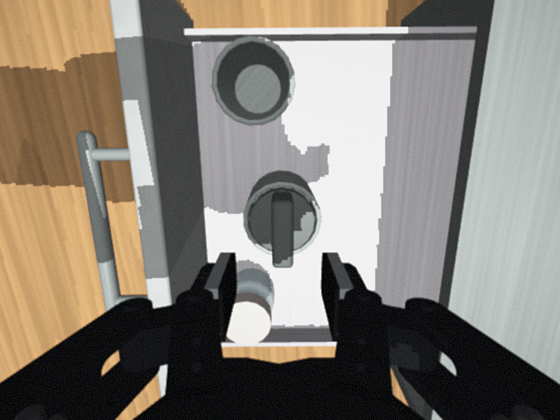

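The bar, at column 282, sits between the pads, whose middle is at about 279. Moving down and gripping.

>>> {"name": "drive_tool", "arguments": {
  "targets": [
    [[0.4, 0, 0.02, 0, 0, 0, -0.06], [0.4, 0, 0, 0, 0, 0, -0.06], [0.35, 0, 0, 0, 0, 0, -0.06], [0.25, 0, 0, 0, 0, 0, -0.06], [0.1, 0, 0, 0, 0, 0, -0.06]]
  ]
}}

```text
time_s: 8.5
position: [0.5921, 0.1117, 0.0828]
tool_rot: [[-0.001, 0.075, 0.997], [0.0, 0.997, -0.075], [-1.0, -0.0, -0.001]]
ft_force: [0.6, -0.7, -0.3]
grip_width: 0.0401
```

>>> {"name": "drive_tool", "arguments": {
  "targets": [
    [[0, 0, 0, 0, 0, 0, -0.06], [0, 0, 0, 0, 0, 0, -1], [0, 0, 0, 0, 0, 0, -1], [0, 0, 0, 0, 0, 0, -1], [0, 0, 0, 0, 0, 0, -1]]
  ],
  "force": 60
}}

```text
time_s: 9.0
position: [0.5931, 0.1117, 0.0844]
tool_rot: [[0.002, 0.075, 0.997], [0.0, 0.997, -0.075], [-1.0, 0.0, 0.002]]
ft_force: [0.4, -0.4, 5.9]
grip_width: 0.013
```

>>> {"name": "drive_tool", "arguments": {
  "targets": [
    [[0, 0, 0, 0, 0, 0, -1], [0, 0, 0, 0, 0, 0, -1]]
  ]
}}

```text
time_s: 9.2
position: [0.593, 0.1117, 0.0844]
tool_rot: [[0.002, 0.075, 0.997], [0.0, 0.997, -0.075], [-1.0, 0.0, 0.002]]
ft_force: [-0.2, 0.2, 6.6]
grip_width: 0.0133
```

Run:
```python
from h import *
np.set_printoptions(precision=4,suppress=True)
s=observe();print({k:s[k] for k in ["time_s","q","position","tool_rot","ft_force","wrist_torque","grip_width"]})
```

```text
{'time_s': 9.2, 'q': array([-0.5649, 34.8063, 77.6594,  0.0032, 67.4186,  3.7314]), 'position': array([0.593 , 0.1117, 0.0844]), 'tool_rot': array([[ 0.002 ,  0.0749,  0.9972],
       [ 0.    ,  0.9972, -0.0749],
       [-1.    ,  0.0002,  0.002 ]]), 'ft_force': array([-0.2343,  0.1942,  6.5542]), 'wrist_torque': array([ 0.0522,  0.1212, -0.0102]), 'grip_width': 0.013268767066369659}
```

>>> {"name": "drive_tool", "arguments": {
  "targets": [
    [[-0.02, 0, 0, 0.05, 0, 0, -1], [0, 0, 0, 0.05, 0, 0, -1], [0, 0, 0, 0.05, 0, 0, -1]]
  ]
}}

```text
time_s: 9.5
position: [0.5931, 0.1114, 0.0845]
tool_rot: [[0.002, 0.225, 0.974], [-0.0, 0.974, -0.225], [-1.0, -0.0, 0.002]]
ft_force: [2.6, -0.9, -0.4]
grip_width: 0.0127
```

```bash
cat > t.py <<'E'
from h import *
np.set_printoptions(precision=3,suppress=True)
s=observe();R=s["tool_rot"];print(s["time_s"],s["position"],"yaw deg",np.degrees(np.arctan2(-R[0,1],R[1,1])),"F",s["ft_force"],"T",s["wrist_torque"],s["grip_width"],"q6",s["q"][5])
E
python3 t.py
```

```text
9.5 [0.593 0.111 0.084] yaw deg -13.011600693837826 F [ 2.558 -0.853 -0.379] T [-0.213 -0.489  0.059] 0.012714084219819526 q6 12.440233052556696
```

>>> {"name": "drive_tool", "arguments": {
  "targets": [
    [[0, 0, 0, 0.05, 0, 0, -1], [0, 0, 0, 0.05, 0, 0, -1], [0, 0, 0, 0, 0, 0, -1]]
  ]
}}

```text
time_s: 9.8
position: [0.5932, 0.1115, 0.0845]
tool_rot: [[0.002, 0.32, 0.947], [-0.0, 0.947, -0.32], [-1.0, 0.0, 0.002]]
ft_force: [4.2, -1.7, -1.1]
grip_width: 0.0126
```

```bash
python3 t.py
```

```text
9.8 [0.593 0.111 0.084] yaw deg -18.652753780421307 F [ 4.174 -1.679 -1.14 ] T [-0.116 -0.654  0.024] 0.012607119120166129 q6 18.07752878612683
```

>>> {"name": "drive_tool", "arguments": {
  "targets": [
    [[0, 0, 0, 0.05, 0, 0, -1], [0, 0, 0, 0.05, 0, 0, -1], [0, 0, 0, 0.05, 0, 0, -1], [0, 0, 0, 0, 0, 0, -1]]
  ]
}}

```text
time_s: 10.2
position: [0.5934, 0.1114, 0.0846]
tool_rot: [[0.002, 0.457, 0.89], [-0.0, 0.89, -0.457], [-1.0, 0.001, 0.002]]
ft_force: [4.6, -2.3, -0.7]
grip_width: 0.0125
```

```bash
python3 t.py; python3 -c "
from h import *
snap('wrist','w5')"
```

```text
10.2 [0.593 0.111 0.085] yaw deg -27.174654644597034 F [ 4.594 -2.341 -0.692] T [-0.265 -0.958  0.082] 0.012533506845451988 q6 26.600899827773038
```

View pics/w5.png

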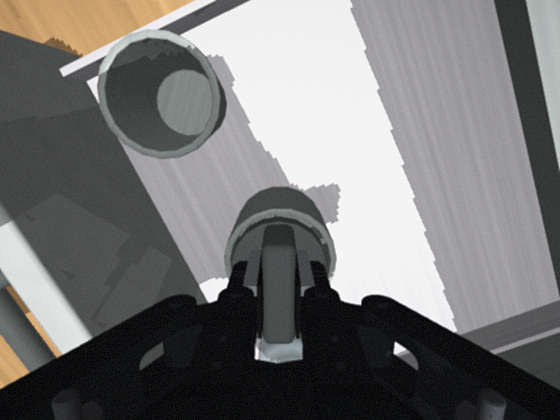

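The bar has turned with the gripper, about 23° clockwise and past the 15° block limit, with no resisting torque. Clockwise is the free way, so I'll continue.

>>> {"name": "drive_tool", "arguments": {
  "targets": [
    [[0, 0, 0, 0.06, 0, 0, -1], [0, 0, 0, 0.06, 0, 0, -1], [0, 0, 0, 0.06, 0, 0, -1], [0, 0, 0, 0.06, 0, 0, -1], [0, 0, 0, 0.06, 0, 0, -1]]
  ]
}}

```text
time_s: 10.75
position: [0.5937, 0.1111, 0.0848]
tool_rot: [[0.003, 0.7, 0.714], [-0.001, 0.714, -0.7], [-1.0, 0.002, 0.003]]
ft_force: [7.0, -2.9, -1.5]
grip_width: 0.0131
```

>>> {"name": "drive_tool", "arguments": {
  "targets": [
    [[0, 0, 0, 0.06, 0, 0, -1], [0, 0, 0, 0.06, 0, 0, -1], [0, 0, 0, 0.06, 0, 0, -1], [0, 0, 0, 0.06, 0, 0, -1], [0, 0, 0, 0.05, 0, 0, -1]]
  ]
}}

```text
time_s: 11.25
position: [0.594, 0.1108, 0.0849]
tool_rot: [[0.004, 0.875, 0.485], [-0.001, 0.485, -0.875], [-1.0, 0.003, 0.003]]
ft_force: [5.5, -4.8, -1.5]
grip_width: 0.013
```

>>> {"name": "drive_tool", "arguments": {
  "targets": [
    [[0, 0, 0, 0.02, 0, 0, -1], [0, 0, 0, 0.02, 0, 0, -1], [0, 0, 0, 0, 0, 0, -1]]
  ]
}}

```text
time_s: 11.55
position: [0.594, 0.1108, 0.0849]
tool_rot: [[0.004, 0.893, 0.451], [-0.001, 0.451, -0.893], [-1.0, 0.003, 0.003]]
ft_force: [7.5, -3.7, -0.7]
grip_width: 0.0127
```

```bash
python3 t.py; python3 -c "
from h import *
snap('wrist','w6')"
```

```text
11.55 [0.594 0.111 0.085] yaw deg -63.21324635926347 F [ 7.526 -3.715 -0.738] T [-0.78  -1.316  0.128] 0.012740388407872767 q6 62.629532126179136
```

View pics/w6.png

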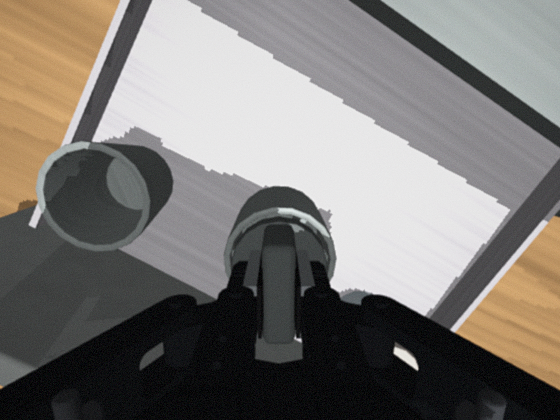

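The cap has turned 59°. Testing a lift.

>>> {"name": "drive_tool", "arguments": {
  "targets": [
    [[-0.05, 0, 0, 0, 0, 0, -1], [-0.05, 0, 0, 0, 0, 0, -1], [-0.05, 0, 0, 0, 0, 0, -1], [0, 0, 0, 0, 0, 0, -1]]
  ]
}}

```text
time_s: 12.0
position: [0.5926, 0.1112, 0.092]
tool_rot: [[0.0, 0.893, 0.451], [-0.001, 0.451, -0.893], [-1.0, -0.0, 0.001]]
ft_force: [1.0, -4.1, 0.4]
grip_width: 0.0126
```

```bash
python3 t.py
```

```text
12.0 [0.593 0.111 0.092] yaw deg -63.21396487690597 F [ 0.976 -4.129  0.405] T [-0.7   -0.435  0.013] 0.01259559499591274 q6 62.64427627235812
```

>>> {"name": "drive_tool", "arguments": {
  "targets": [
    [[-0.1, 0, 0, 0, 0, 0, -1], [-0.15, 0, 0, 0, 0, 0, -1], [-0.15, 0, 0, 0, 0, 0, -1], [-0.2, 0, 0, 0, 0, 0, -1], [-0.2, 0, 0, 0, 0, 0, -1]]
  ]
}}

```text
time_s: 12.5
position: [0.5924, 0.1119, 0.133]
tool_rot: [[0.0, 0.893, 0.449], [0.0, 0.449, -0.893], [-1.0, 0.0, -0.0]]
ft_force: [0.0, 0.4, -1.5]
grip_width: 0.013
```

>>> {"name": "drive_tool", "arguments": {
  "targets": [
    [[-0.25, 0, 0, 0, 0, 0, -1], [-0.25, 0, 0, 0, 0, 0, -1], [-0.25, 0, 0, 0, 0, 0, -1], [-0.25, 0, 0, 0, 0, 0, -1], [-0.2, 0, 0, 0, 0, 0, -1]]
  ]
}}

```text
time_s: 13.0
position: [0.5926, 0.1117, 0.1932]
tool_rot: [[0.001, 0.893, 0.449], [0.0, 0.449, -0.893], [-1.0, 0.001, 0.0]]
ft_force: [0.5, -0.4, -1.6]
grip_width: 0.0125
```

>>> {"name": "drive_tool", "arguments": {
  "targets": [
    [[-0.1, 0, 0, 0, 0, 0, -1], [0, 0, 0, 0, 0, 0, -1], [0, 0, 0, 0, 0, 0, -1], [0, 0, 0, 0, 0, 0, -1], [0, 0, 0, 0, 0, 0, -1]]
  ]
}}

```text
time_s: 13.5
position: [0.5924, 0.1117, 0.1963]
tool_rot: [[-0.001, 0.893, 0.449], [0.0, 0.449, -0.893], [-1.0, -0.001, -0.0]]
ft_force: [0.5, -0.0, -1.8]
grip_width: 0.0131
```

```bash
python3 t.py
python3 - <<'E'
from h import *
np.set_printoptions(precision=3,suppress=True)
p=snap('scene','s7');snap('wrist','w7');q=snap('side','d7')
a=p["image"][140:260,240:400,::-1]; cv2.imwrite('pics/s7z.png',cv2.resize(a,None,fx=5,fy=5,interpolation=2))
a=q["image"][150:270,200:340,::-1]; cv2.imwrite('pics/d7z.png',cv2.resize(a,None,fx=5,fy=5,interpolation=2))
E
```

```text
13.5 [0.592 0.112 0.196] yaw deg -63.3117299156167 F [ 0.521 -0.036 -1.818] T [-0.011 -0.023  0.04 ] 0.013115970771057672 q6 62.74632506265574
```

View pics/w7.png

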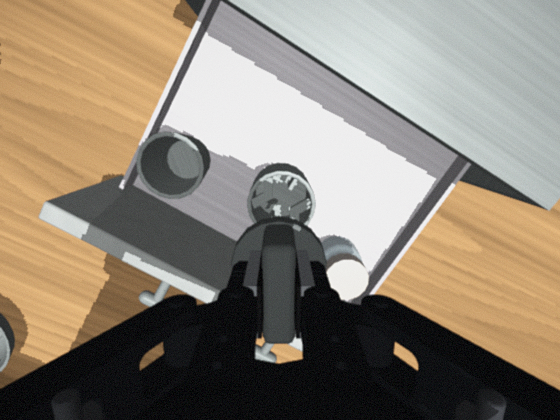

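View pics/s7z.png

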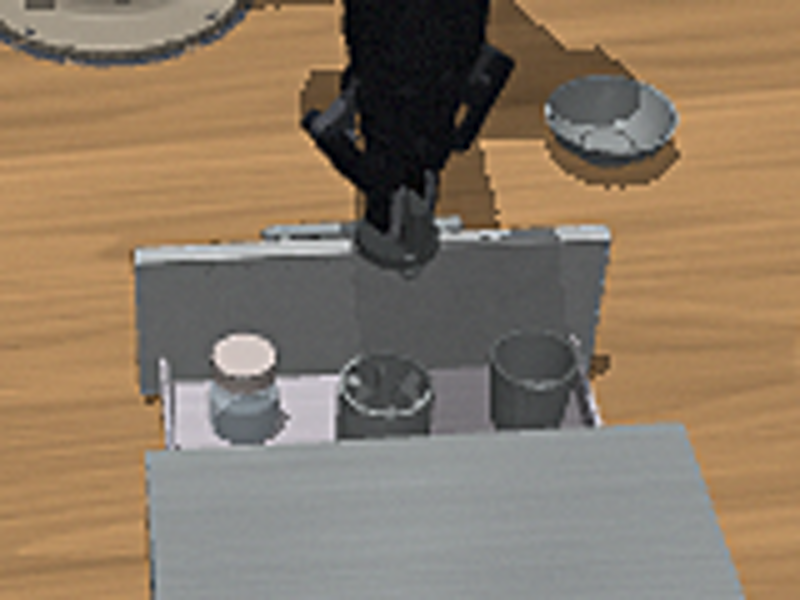

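View pics/d7z.png

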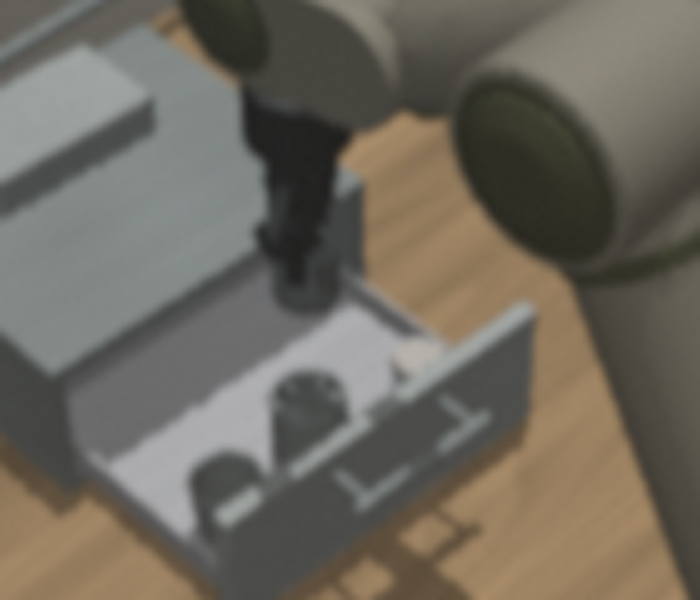

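The wrist view shows the cap level in the gripper and the open canister mouth at about (281,198). In all three views the cup and jar are upright and the tray is out. I'll check the tray position, then hand in.

Run:
```python
from h import *
np.set_printoptions(precision=4,suppress=True)
w=get_image('wrist'); print("rim",atz(w,(281,199),.075), observe()["position"])
print(close_job())
```

```text
rim [0.5977 0.1128 0.075 ] [0.5925 0.1117 0.1967]
the job is handed in; nothing more can be done
None
```

The tray is out, the cap is off the canister, and I handed the job in with the cap still held in the gripper. `close_job()` gives no verdict, so this rests on my own checks.

- **Tray:** I pulled it by the handle until the force rose at the stop, after about 169 mm of travel. In the last pictures it was still out. The canister mouth measured within about 5 mm of where it was before I turned the cap, which is about the accuracy of that measurement.
- **Cap direction:** I gripped the bar and turned it clockwise first. It went past the 15° block limit without resistance, so clockwise was the way that releases. I never needed to try anticlockwise.
- **Release and lift:** I turned it to about 59°. It then lifted straight out with no noticeable force.
- **Final hold:** The cap is level, with the gripper within about 6 mm sideways of the mouth's centre. By my estimate the disc is about 10 cm above the rim. The wrist carries about 1.8 N, and the jaws are 13 mm apart on the 14 mm bar.
- **Other things:** The cup and jar in the tray stand upright in the last pictures. The arm never went near the bottles, pot or drops, but I did not measure their positions again at the end.

No check failed or disagreed. The whole job took about 14 s of the 54 s allowed.

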